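# Lock the water-filter cartridge into its head

### The arm

A 6-joint arm with a two-finger parallel gripper is mounted at the origin on a cart in front of the work surface, level with it; the furniture and walls round the work are solid. World frame = base frame: x ahead of the robot, y to its left, z up, the work surface at z = 0. Lengths are in mm, angles in rad, forces in N, time in s.
With the tool pointing down it reaches from about 225 to 725 mm from the base axis. Payload 3.1 kg.
Tool frame: the origin (TCP) lies midway between the tips of the shut fingers; the grasp point (between the pads) lies robot.grip_point_offset behind it (robot.grip_point_offset is the distance from the TCP to the grasp point, in mm); z points along the fingers, y is the line along which they close (so a half turn about z gives the same grasp; the last joint's range is limited). The gripper opens to 85 mm and grips with 20 to 120 N. Pads are 22 mm wide; open, the fingers measure 114 mm over their backs; the gripper's body (76 mm by 85 mm) begins 54 mm behind the grasp point. The pads swing forward as they close: fully open they stand 13 mm farther back than shut.
Start: joints at [1.178, 0.048, 0.099, 1.622, 0, 1.443], TCP at [137.409, 506.691, 231.312] pointing down, gripper open.
Joint ranges: [-2.91, 2.91], [-0.99, 1.94], [-1.21, 1.42], [-2.12, 2.29], [-1.49, 1.47], [-3.14, 3.14]. Speed limits (rad/s): [2.79, 2.79, 3.14, 3.14, 3.14, 3.14].

### API

Orientations are given as [roll, pitch, yaw] about the fixed x, y, z axes, in that order (R = Rz(yaw) Ry(pitch) Rx(roll)).
In Python, from plant import robot gives the robot as it stands. The module is installed in compiled form; this text tells all that it offers.
- The arm moves only by the shell command python3 -m handwheel 'ROWS'. ROWS is JSON, a list of rows, each an object with "fingers": the closure in counts, from 0 (fully open) to 255 (shut); "dp": the shift along the tool's x, y, z in m, a list of three; "turn": the turn about the tool's z in rad. A call has 1 to 12 rows; each row shifts and turns the commanded pose from where the row before left it, along the tool's axes as they then stand; what a row does not reach is not made up. A row lasts 1/10 s, in which the tool goes at most 50 mm and 8.59 degrees, less where a joint would pass 70% of its speed; a pose out of reach is approached as far as the arm can. A call is refused whole if a number of a shift passes 0.05 or a number of a turn 0.15, either way. A call with a gripper value outside its range is refused whole. The fingers move at their own pace and stop on an object; the grip force is fixed at half the most. Time passes only in rows, so rows that do not move let the fingers close. It gives the time, the measured TCP pose, the force, the opening and the grip force at its end, in the units of the state.
- robot.read_state(): the state, without advancing time (a new reading comes with each control period).
- robot.get_image(name): name is "side" or "top"; returns a dict with "img" (480x640x3 uint8, red, green, blue), "fovy" (degrees; the focal length in pixels is half the picture's height over the tangent of half this angle, whatever the lens; pixels are square), "cx", "cy" (the principal point, pixels), "R" (3x3) and "t" (3): a world point X has camera coordinates R X + t. Camera axes: x right, y down, z forward; pixel columns grow to the right and rows downward; lengths in mm; the calibration is good to about 2 mm. A picture is of the moment at which its call begins. There is no depth.
- robot.sign_off(): hands the job in; it is judged then, once.
The state is a dict: "clock": time; "q": joint angles; "qd": joint speeds; "joint_efforts": joint torques, N m; "eef_pos": TCP position; "tool_rot": TCP orientation; "force": force on the tool from outside, world axes, zero at the start; "wrist_torque": the same for the moment, N m; "grip_width": opening from 0.0 (shut) to 1.0 (fully open); "grip_force": force on a finger pad.
Only numpy, scipy, OpenCV 4.12 (cv2) and the standard library are available. Lean on these libraries where they do the work, as an engineer would, in place of code of your own. Each camera call takes 0.05 s, during which the arm holds its last target. There are 200 camera calls.

### The job

One of the two filter cartridges of the bar's water filter has only been dropped in and stands proud of its head. Feel for its slots: leaning on it, turn it clockwise until its lugs find them and it drops. Then press it right down against the valve spring and turn it a further quarter turn clockwise until it catches, so that it stays down by itself, level with its neighbour, when you let go; leave the loose things round the filter where they are.

Things in the scene. Friction and masses are not known exactly. Their poses are not given: they have to be found in the camera images.
- cartridge: The loose filter cartridge that stands proud, 0.22 kg. Only its white cap shows: a disc 86 mm across with a wing grip on top. Origin: centre of the disc's upper face, at the foot of the wing; x along the wing, z up. It hangs upright in a well (1.5 mm play). Press and turn it with the fingers either side of the wing and their tips on the disc, or with the wing pinched; it may be let go and retaken.
- wing (a point): Middle of the wing's upper edge, 26 mm above the disc. The wing is 60 mm long and 14 mm thick.
- lugs (a point): Hidden under the cap, 25.5 mm below the disc's upper face on the axis: level of the undersides of two lugs in line with the wing. They rest on a collar in the head with two opposite slots that nobody can see; they meet them after 20 to 70 degrees of turning clockwise (seen from above) from the start. Within 7 degrees either way of a slot the cartridge drops 4 mm, onto a sprung valve.
- filter_head: Head that the loose cartridge stands in: bare metal block 140 x 150 mm, 110 mm high, fixed. Origin: centre of its underside, on the worktop; z up; its front with a round gauge faces -x. Height of the cartridge's origin above it: 130.5 mm at the start, 126.5 dropped into the slots, 112.5 pressed right down, 115 held under the cam, 118 caught.
- recess (a point): Centre of the 92 mm round recess in the head's top. The valve spring pushes up with 6 N where the cartridge has dropped and 0.5 N more per mm. From there press at least 12 mm further (14 is the end), keep it down and turn clockwise; after a quarter turn (80 to 100 degrees) the lugs are past the cam, at a stop, and the spring lifts it 3 mm into the catch when let go. Let go too early it stays 3 mm too low or rises.
- neighbour_cap (a point): Centre of the upper face of the other cartridge's cap (foot of its wing). That cartridge is locked already, fixed in a second, equal head that stands against the first, on its left or right, centres 152 mm apart. Its cap is 118 mm above the worktop: the height to reach.
- jigger: Bystander: steel double jigger, 45 mm wide, 80 mm high, standing on the right of the filter. Origin at the centre of its foot.
- measure_cup: Bystander: clear conical measuring cup, 57 mm wide, 119 mm high, standing behind and left of the filter.
- lemon: Bystander: lemon, 60 mm, lying on the left of the filter.
- marker: Bystander: pen 135 mm long, lying on the right of the filter.
Mind the look-alikes: they are no part of the job. What is meant by the cartridge is not green or turquoise, and is the smaller of those in its own colour.

How it is judged (in metres and radians):
At the end, for the whole second after the job is handed in: The cartridge, untouched and at rest, is caught: its cap's upper face is 116.3 to 120.5 mm above the underside of its head (level with its neighbour within about 2 mm) and it stands upright within 4 degrees (z of cartridge in the frame of filter_head between 0.1163 and 0.1205 m and angle between cartridge's own z axis and vertical below 0.07 rad and linear speed of cartridge below 0.01 m/s).
It fails at once if a bystander (jigger, measuring cup, lemon, pen) is moved by more than 40 mm (distance of any of jigger, measure_cup, lemon, marker from where it was at the start of the episode above 0.04 m).
It also fails if it takes over 67 s, if anything falls off the work surface, if the arm or the gripper's body presses on something with over 40 N, if the wrist force passes 120 N, or if a joint passes its speed limit or range.

## Working session

There is one attempt and no reset: what is moved stays moved. The work goes in short steps, Python scripts to look and compute and a shell command to move; the robot and the scene stay as the last step left them, time stands still between calls to the robot, and variables do not carry over. Pictures are saved under pics/ and viewed, at most 10 in all, crops included, and the job is handed in when it is done.

```bash
mkdir -p pics; cat > h.py <<'E'
import numpy as np, cv2
from plant import robot
def cam(n):
    d=robot.get_image(n); return d
def save(d,f): cv2.imwrite(f,cv2.cvtColor(d["img"],cv2.COLOR_RGB2BGR))
def f(d): return 240/np.tan(np.radians(d["fovy"])/2)
def pix(d,X):
    c=np.array(d["R"])@np.array(X,float)+np.array(d["t"]); return f(d)*c[:2]/c[2]+[d["cx"],d["cy"]]
def onz(d,u,v,z):
    R=np.array(d["R"]);t=np.array(d["t"]);o=-R.T@t
    r=R.T@np.array([(u-d["cx"])/f(d),(v-d["cy"])/f(d),1]);return o+r*(z-o[2])/r[2]
E
python3 - <<'E'
from h import *
for n in("top","side"):
    d=cam(n);save(d,f"pics/{n}0.png");print(n,d["fovy"],d["cx"],d["cy"],-np.array(d["R"]).T@d["t"],np.array(d["R"])[2])
s=robot.read_state();print(s,robot.grip_point_offset)
E
```

```text
top 56.948281138956695 322.08708395429716 239.99626469755856 [ 462.95766771  -66.69808723 1090.81763279] [ 0.05317233  0.02634461 -0.99823778]
side 42.96806278997095 315.05356452907415 233.61689440579954 [  107.02673667 -1087.67574539   826.29227623] [ 0.30860767  0.78232501 -0.54104426]
{'clock': 0.1, 'q': array([ 1.17815994e+00,  4.86722699e-02,  9.77388888e-02,  1.62200065e+00,
       -1.58926647e-05,  1.44298221e+00]), 'qd': array([ 0.00080515, -0.00062523,  0.00238705,  0.0006271 , -0.00027963,
       -0.00131116]), 'joint_efforts': array([ 2.32722210e-03, -3.39851046e+01,  3.20935786e+01,  1.58278621e-02,
       -1.14212653e-04, -2.89973443e-06]), 'eef_pos': array([137.2214731 , 506.17219322, 230.22868292]), 'tool_rot': array([-3.13947036e+00, -2.56721784e-04,  2.87677013e+00]), 'force': array([ 1.09947832,  0.25795269, -0.48465897]), 'wrist_torque': array([-0.03926903,  0.06083843, -0.02220588]), 'grip_force': 0.0, 'grip_width': 0.9978198124140748} 18.700000000000003
```

View pics/top0.png

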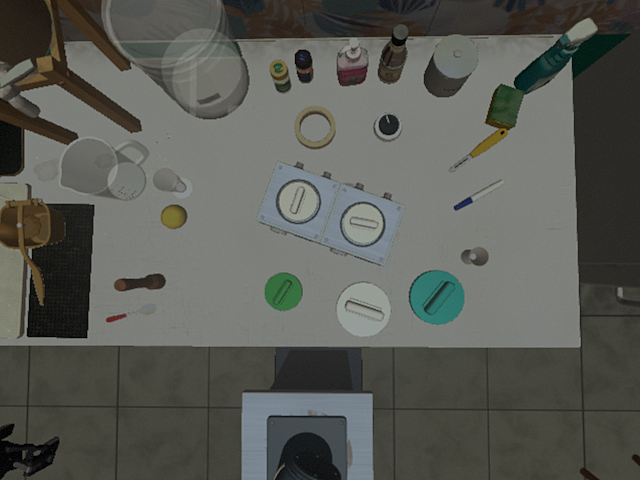

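View pics/side0.png

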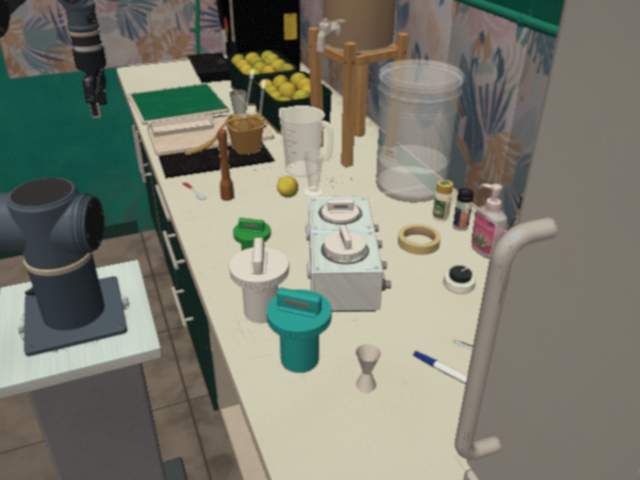

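The top view shows two white caps in the heads, at (298,201) and (362,223). There is also a larger white cartridge on the counter at (363,308), plus green (283,291) and turquoise (437,297) look-alikes. Next I enlarge the two head caps to see which one stands proud.

```bash
python3 - <<'E'
from h import *
t=cam("top");s=cam("side")
a=cv2.resize(s["img"][185:315,290:400],None,fx=4,fy=4,interpolation=cv2.INTER_CUBIC)[:520]
b=cv2.resize(t["img"][155:270,250:412],None,fx=2.2,fy=2.2,interpolation=cv2.INTER_CUBIC)
c=np.zeros((520,a.shape[1]+b.shape[1],3),np.uint8);c[:a.shape[0],:a.shape[1]]=a;c[:b.shape[0],a.shape[1]:]=b
cv2.imwrite("pics/crop.png",c[:,:,::-1])
for p in((298,201),(362,223)):
  for z in(118,130):
    X=onz(t,*p,z);print(p,z,X.round(1),pix(s,X).round(1))
E
```

```text
(298, 201) 118 [601.4  12.3 118. ] [339.7 209.2]
(298, 201) 130 [599.7  11.3 130. ] [339.3 205. ]
(362, 223) 118 [ 552. -129.  118.] [344.8 245.6]
(362, 223) 130 [ 550.9 -128.2  130. ] [344.4 240.7]
```

View pics/crop.png

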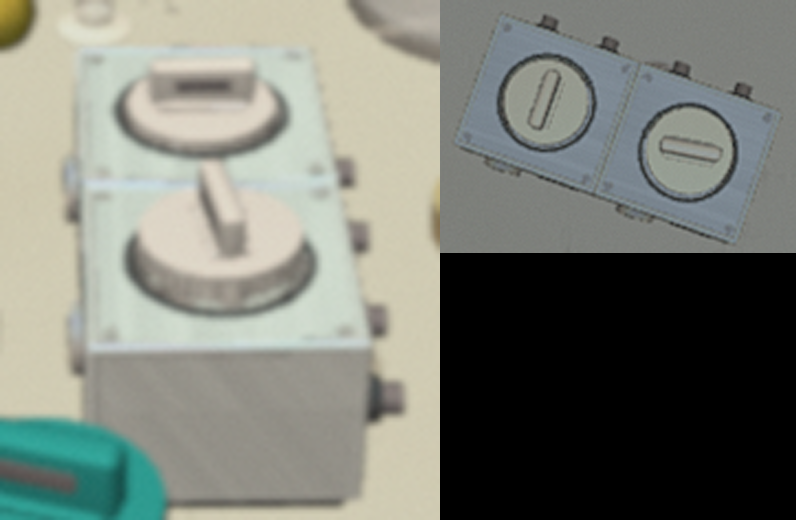

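The near, right-hand cap, at top (362,224) and side (345,245), stands proud and shows its rim; its neighbour at (298,201) sits low. It is white and smaller than the white cartridge on the counter, so this is the one meant.

```bash
python3 - <<'E'
from h import *
t=cam("top")
k=lambda x,y:(250+(x-440)/2.2,155+y/2.2)
c=onz(t,*k(688,152),130.5);w=onz(t,*k(691,149),156.5)
a=onz(t,*k(661,146),156.5);b=onz(t,*k(721,153),156.5)
# refine disc: bright pixels fit
g=cv2.cvtColor(t["img"],cv2.COLOR_RGB2HSV)[195:252,335:392]
rgb=t["img"][195:252,335:392].astype(int)
m=((rgb[...,0]-rgb[...,2])>5).astype(np.uint8)
n,l,st,ce=cv2.connectedComponentsWithStats(m);i=1+st[1:,4].argmax()
cn=max(cv2.findContours((l==i).astype(np.uint8),0,2)[0],key=cv2.contourArea)
e=cv2.minEnclosingCircle(cn);e2=cv2.fitEllipse(cn);print(e,e2)
d=onz(t,e2[0][0]+335,e2[0][1]+195,130.5)
d0=a-b;y=np.arctan2(d0[1],d0[0]);print(c,w,d,np.hypot(*d0[:2]),"wingyaw",y)
p=robot.read_state()
print(p["eef_pos"],p["tool_rot"],"turn",-((y+np.pi)-p["tool_rot"][2]))
E
```

```text
((28.22549057006836, 27.323530197143555), 19.786176681518555) ((29.078798294067383, 21.132282257080078), (22.89240264892578, 35.767189025878906), 91.14921569824219)
[ 548.50147513 -129.72909827  130.5       ] [ 549.06820164 -130.9167993   156.5       ] [ 565.85734409 -132.76536496  130.5       ] 57.91241401773783 wingyaw 1.450474517320013
[137.2831982  506.42587305 230.74808009] [-3.14048018e+00 -1.48890100e-04  2.87680794e+00] turn -1.7152592303228085
```

```bash
Z='{"fingers":0,"dp":[0,0,0],"turn":-0.143}'; python3 -m handwheel '[{"fingers":0,"dp":[0,0,0],"turn":-0.143},{"fingers":0,"dp":[0,0,0],"turn":-0.143},{"fingers":0,"dp":[0,0,0],"turn":-0.143},{"fingers":0,"dp":[0,0,0],"turn":-0.143},{"fingers":0,"dp":[0,0,0],"turn":-0.143},{"fingers":0,"dp":[0,0,0],"turn":-0.143},{"fingers":0,"dp":[0,0,0],"turn":-0.143},{"fingers":0,"dp":[0,0,0],"turn":-0.143},{"fingers":0,"dp":[0,0,0],"turn":-0.143},{"fingers":0,"dp":[0,0,0],"turn":-0.143},{"fingers":0,"dp":[0,0,0],"turn":-0.143},{"fingers":0,"dp":[0,0,0],"turn":-0.143}]'
python3 -m handwheel '[{"fingers":0,"dp":[0.029,-0.024,0],"turn":0},{"fingers":0,"dp":[0.029,-0.024,0],"turn":0},{"fingers":0,"dp":[0.029,-0.024,0],"turn":0},{"fingers":0,"dp":[0.029,-0.024,0],"turn":0},{"fingers":0,"dp":[0.029,-0.024,0],"turn":0},{"fingers":0,"dp":[0.029,-0.024,0],"turn":0},{"fingers":0,"dp":[0.029,-0.024,0],"turn":0},{"fingers":0,"dp":[0.029,-0.024,0],"turn":0},{"fingers":0,"dp":[0.029,-0.024,0],"turn":0},{"fingers":0,"dp":[0.029,-0.024,0],"turn":0}]'
```

```text
clock: 1.45
eef_pos: [137.4, 506.6, 231.1]
tool_rot: [3.141, -0.0, -1.685]
force: [-0.4, -0.1, 0.4]
grip_width: 1.0
grip_force: 0.0
clock: 2.45
eef_pos: [341.7, 188.8, 231.4]
tool_rot: [-3.141, 0.0, -1.69]
force: [0.1, -0.2, -0.4]
grip_width: 1.001
grip_force: 0.0
```

```bash
python3 -m handwheel '[{"fingers":110,"dp":[0.029,-0.0245,0],"turn":0},{"fingers":110,"dp":[0.029,-0.0245,0],"turn":0},{"fingers":110,"dp":[0.029,-0.0245,0],"turn":0},{"fingers":110,"dp":[0.029,-0.0245,0],"turn":0},{"fingers":110,"dp":[0.029,-0.0245,0],"turn":0},{"fingers":110,"dp":[0.029,-0.0245,0],"turn":0},{"fingers":110,"dp":[0.029,-0.0245,0],"turn":0},{"fingers":110,"dp":[0.029,-0.0245,0],"turn":0},{"fingers":110,"dp":[0.029,-0.0245,0],"turn":0},{"fingers":110,"dp":[0.029,-0.0245,0],"turn":0},{"fingers":110,"dp":[0,0,0.02],"turn":0},{"fingers":110,"dp":[0,0,0.02],"turn":0}]'
python3 - <<'E'
from h import *
t=cam("top");s=cam("side")
a=cv2.resize(s["img"][150:300,265:425],None,fx=2.5,fy=2.5)
b=cv2.resize(t["img"][150:300,280:440],None,fx=2.5,fy=2.5)
cv2.imwrite("pics/near.png",np.hstack([a,b])[:,:,::-1])
p=robot.read_state()["eef_pos"];print(p,pix(s,p),pix(s,[549,-130,156.5]))
E
```

```text
clock: 3.65
eef_pos: [550.7, -128.6, 190.7]
tool_rot: [-3.141, -0.0, -1.692]
force: [-0.2, 0.7, 0.6]
grip_width: 0.572
grip_force: 0.0
[ 547.81979572 -126.75883616  187.37034359] [343.49838866 216.99328276] [344.24099643 230.5579528 ]
```

View pics/near.png

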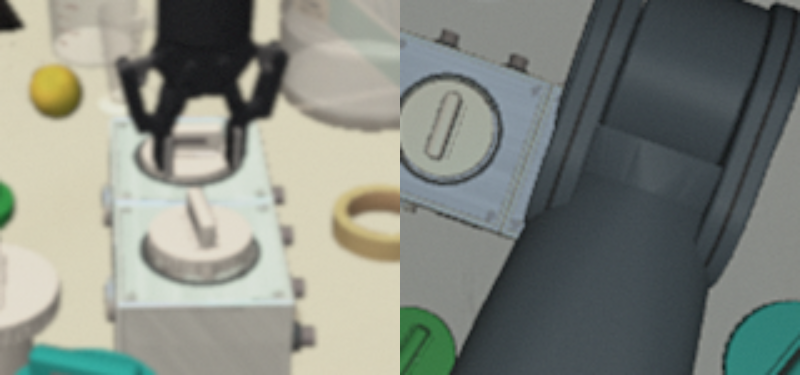

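```bash
python3 -m handwheel '[{"fingers":110,"dp":[0.0025,0,0.01],"turn":0},{"fingers":110,"dp":[0,0,0.01],"turn":0},{"fingers":110,"dp":[0,0,0.01],"turn":0},{"fingers":110,"dp":[0,0,0.01],"turn":0},{"fingers":110,"dp":[0,0,0.01],"turn":0},{"fingers":110,"dp":[0,0,0.005],"turn":0},{"fingers":110,"dp":[0,0,0],"turn":0},{"fingers":160,"dp":[0,0,0],"turn":0},{"fingers":200,"dp":[0,0,0],"turn":0},{"fingers":255,"dp":[0,0,0],"turn":0},{"fingers":255,"dp":[0,0,0],"turn":0},{"fingers":255,"dp":[0,0,0],"turn":0}]'
python3 -m handwheel '[{"fingers":255,"dp":[0,0,0],"turn":0},{"fingers":255,"dp":[0,0,0],"turn":0},{"fingers":255,"dp":[0,0,0],"turn":0}]'; python3 -c "
from h import *
s=robot.read_state();print(s)"
```

```text
clock: 4.95
eef_pos: [550.1, -129.7, 137.2]
tool_rot: [-3.14, -0.0, -1.69]
force: [0.4, -0.6, 2.2]
grip_width: 0.151
grip_force: 61.3
clock: 5.25
eef_pos: [550.1, -129.7, 137.2]
tool_rot: [-3.14, -0.0, -1.69]
force: [0.6, -0.5, 5.5]
grip_width: 0.145
grip_force: 61.5
{'clock': 5.25, 'q': array([-3.50281778e-01,  1.49151241e-01,  2.12418186e-02,  1.44101433e+00,
        6.90131266e-06, -1.80150406e+00]), 'qd': array([-0.00096748,  0.00057369, -0.00016532,  0.00085795,  0.00099009,
        0.00018127]), 'joint_efforts': array([ 4.18183452e-02, -3.48956358e+01,  2.93100590e+01,  1.73677993e-01,
       -7.73161591e-03, -8.15805997e-04]), 'eef_pos': array([ 550.05353019, -129.73349153,  137.22710034]), 'tool_rot': array([-3.13976811e+00, -4.21477004e-04, -1.69037075e+00]), 'force': array([ 0.64031762, -0.52851627,  5.54773453]), 'wrist_torque': array([-0.03743377, -0.08159561, -0.06193895]), 'grip_force': 61.53643727302551, 'grip_width': 0.1450147698143257}
```

```bash
python3 -m handwheel '[{"fingers":255,"dp":[0,0,0.002],"turn":0},{"fingers":255,"dp":[0,0,0.002],"turn":0},{"fingers":255,"dp":[0,0,0],"turn":0}]';python3 -m handwheel '[{"fingers":255,"dp":[0,0,0],"turn":0.1},{"fingers":255,"dp":[0,0,0],"turn":0.1},{"fingers":255,"dp":[0,0,0],"turn":0.1},{"fingers":255,"dp":[0,0,0],"turn":0}]'
```

```text
clock: 5.55
eef_pos: [550.2, -129.8, 137.1]
tool_rot: [-3.137, -0.001, -1.69]
force: [-5.1, 0.7, 17.4]
grip_width: 0.15
grip_force: 63.5
clock: 5.95
eef_pos: [551.6, -130.1, 137.1]
tool_rot: [-3.134, 0.001, -1.992]
force: [-1.6, 1.5, 15.0]
grip_width: 0.147
grip_force: 63.2
```

```bash
python3 -m handwheel '[{"fingers":255,"dp":[0,0,0.001],"turn":0.06},{"fingers":255,"dp":[0,0,0],"turn":0.06},{"fingers":255,"dp":[0,0,0],"turn":0}]';python3 -m handwheel '[{"fingers":255,"dp":[0,0,0],"turn":0.06},{"fingers":255,"dp":[0,0,0],"turn":0.06},{"fingers":255,"dp":[0,0,0],"turn":0}]'
```

```text
clock: 6.25
eef_pos: [551.8, -130.1, 137.1]
tool_rot: [-3.133, 0.002, -2.111]
force: [-2.5, 2.2, 18.3]
grip_width: 0.148
grip_force: 63.7
clock: 6.55
eef_pos: [551.9, -130.1, 137.1]
tool_rot: [-3.134, 0.003, -2.231]
force: [-1.5, 1.5, 18.8]
grip_width: 0.149
grip_force: 63.6
```

```bash
python3 -m handwheel '[{"fingers":255,"dp":[0,0,0],"turn":0.06},{"fingers":255,"dp":[0,0,0],"turn":0.06},{"fingers":255,"dp":[0,0,0],"turn":0}]'
```

```text
clock: 6.85
eef_pos: [551.9, -130.2, 137.0]
tool_rot: [-3.134, 0.004, -2.352]
force: [-0.6, 0.6, 19.1]
grip_width: 0.153
grip_force: 63.6
```

```bash
python3 -m handwheel '[{"fingers":255,"dp":[0,0,0],"turn":0.06},{"fingers":255,"dp":[0,0,0],"turn":0.06},{"fingers":255,"dp":[0,0,0],"turn":0}]'
```

```text
clock: 7.15
eef_pos: [551.9, -130.2, 136.8]
tool_rot: [-3.134, 0.005, -2.471]
force: [-0.8, 0.9, 18.1]
grip_width: 0.148
grip_force: 63.5
```

```bash
python3 -m handwheel '[{"fingers":255,"dp":[0,0,0],"turn":0.06},{"fingers":255,"dp":[0,0,0],"turn":0.06},{"fingers":255,"dp":[0,0,0],"turn":0}]'
```

```text
clock: 7.45
eef_pos: [550.2, -129.9, 132.5]
tool_rot: [-3.139, 0.001, -2.591]
force: [2.2, -1.5, 2.8]
grip_width: 0.144
grip_force: 61.5
```

```bash
python3 -m handwheel '[{"fingers":255,"dp":[0,0,0.004],"turn":0},{"fingers":255,"dp":[0,0,0.004],"turn":0},{"fingers":255,"dp":[0,0,0.004],"turn":0},{"fingers":255,"dp":[0,0,0.004],"turn":0},{"fingers":255,"dp":[0,0,0.002],"turn":0},{"fingers":255,"dp":[0,0,0],"turn":0},{"fingers":255,"dp":[0,0,0],"turn":0}]'
```

```text
clock: 8.15
eef_pos: [551.1, -130.0, 119.1]
tool_rot: [-3.137, 0.004, -2.59]
force: [-3.3, 1.7, 22.6]
grip_width: 0.146
grip_force: 64.3
```

```bash
python3 -m handwheel '[{"fingers":255,"dp":[0,0,0.001],"turn":0.1},{"fingers":255,"dp":[0,0,0],"turn":0.1},{"fingers":255,"dp":[0,0,0],"turn":0.1},{"fingers":255,"dp":[0,0,0],"turn":0.1},{"fingers":255,"dp":[0,0,0],"turn":0}]'; python3 -m handwheel '[{"fingers":255,"dp":[0,0,0],"turn":0.1},{"fingers":255,"dp":[0,0,0],"turn":0.1},{"fingers":255,"dp":[0,0,0],"turn":0.1},{"fingers":255,"dp":[0,0,0],"turn":0.1},{"fingers":255,"dp":[0,0,0],"turn":0}]';python3 -c "
from h import *
print(robot.read_state()['wrist_torque'])"
```

```text
clock: 8.65
eef_pos: [552.4, -130.6, 119.1]
tool_rot: [-3.137, 0.009, -2.992]
force: [-2.2, 0.9, 23.9]
grip_width: 0.148
grip_force: 64.4
clock: 9.15
eef_pos: [552.5, -130.6, 119.1]
tool_rot: [-3.141, 0.01, 2.892]
force: [-1.5, 1.7, 23.7]
grip_width: 0.147
grip_force: 64.4
[ 0.30455656  0.75456922 -0.0959408 ]
```

```bash
python3 -m handwheel '[{"fingers":255,"dp":[0,0,0],"turn":0.1},{"fingers":255,"dp":[0,0,0],"turn":0.1},{"fingers":255,"dp":[0,0,0],"turn":0.1},{"fingers":255,"dp":[0,0,0],"turn":0.1},{"fingers":255,"dp":[0,0,0],"turn":0.1},{"fingers":255,"dp":[0,0,0],"turn":0}]';python3 -c "
from h import *
print(robot.read_state()['wrist_torque'])";  python3 -m handwheel '[{"fingers":255,"dp":[0,0,0],"turn":0.05},{"fingers":255,"dp":[0,0,0],"turn":0.05},{"fingers":255,"dp":[0,0,0],"turn":0.05},{"fingers":255,"dp":[0,0,0],"turn":0}]';python3 -c "
from h import *
print(robot.read_state()['wrist_torque'])"
```

```text
clock: 9.75
eef_pos: [552.5, -130.7, 119.2]
tool_rot: [3.138, 0.009, 2.392]
force: [-3.0, 1.5, 24.6]
grip_width: 0.143
grip_force: 64.4
[ 0.28112728  0.73526829 -0.04176879]
clock: 10.15
eef_pos: [552.5, -130.7, 119.1]
tool_rot: [3.136, 0.009, 2.243]
force: [-2.3, 0.8, 24.4]
grip_width: 0.15
grip_force: 64.4
[ 0.27915034  0.7349059  -0.0806044 ]
```

```bash
python3 -m handwheel '[{"fingers":255,"dp":[0,0,0],"turn":0.05},{"fingers":255,"dp":[0,0,0],"turn":0.05},{"fingers":255,"dp":[0,0,0],"turn":0}]';python3 -c "
from h import *
print(robot.read_state()['wrist_torque'])";  python3 -m handwheel '[{"fingers":255,"dp":[0,0,0],"turn":0.05},{"fingers":255,"dp":[0,0,0],"turn":0.05},{"fingers":255,"dp":[0,0,0],"turn":0}]';python3 -c "
from h import *
print(robot.read_state()['wrist_torque'])"
```

```text
clock: 10.45
eef_pos: [552.5, -130.7, 119.1]
tool_rot: [3.136, 0.008, 2.143]
force: [-2.2, 1.4, 23.6]
grip_width: 0.148
grip_force: 64.4
[ 0.21793071  0.79674014 -0.04843645]
clock: 10.75
eef_pos: [552.4, -130.7, 119.1]
tool_rot: [3.135, 0.008, 2.043]
force: [-3.1, -0.2, 24.1]
grip_width: 0.148
grip_force: 64.4
[ 0.21713306  0.80099716 -0.07824312]
```

```bash
python3 -m handwheel '[{"fingers":255,"dp":[0,0,0],"turn":0.05},{"fingers":255,"dp":[0,0,0],"turn":0.05},{"fingers":255,"dp":[0,0,0],"turn":0}]';python3 -c "
from h import *
print(robot.read_state()['wrist_torque'])";  python3 -m handwheel '[{"fingers":255,"dp":[0,0,0],"turn":0.04},{"fingers":255,"dp":[0,0,0],"turn":0.04},{"fingers":255,"dp":[0,0,0],"turn":0}]';python3 -c "
from h import *
print(robot.read_state()['wrist_torque'])"
```

```text
clock: 11.05
eef_pos: [552.4, -130.7, 119.1]
tool_rot: [3.134, 0.007, 1.943]
force: [-2.2, 1.2, 24.4]
grip_width: 0.147
grip_force: 64.5
[ 0.20383824  0.81291714 -0.01864515]
clock: 11.35
eef_pos: [551.8, -130.8, 119.1]
tool_rot: [3.135, 0.006, 1.863]
force: [-4.3, -0.3, 25.2]
grip_width: 0.148
grip_force: 64.5
[0.1188566  1.00968389 0.20988006]
```

```bash
python3 -m handwheel '[{"fingers":255,"dp":[0,0,-0.003],"turn":0},{"fingers":255,"dp":[0,0,-0.003],"turn":0},{"fingers":255,"dp":[0,0,-0.003],"turn":0},{"fingers":255,"dp":[0,0,0],"turn":0}]';  python3 -m handwheel '[{"fingers":255,"dp":[0,0,-0.002],"turn":0},{"fingers":255,"dp":[0,0,-0.002],"turn":0},{"fingers":255,"dp":[0,0,0],"turn":0}]'
```

```text
clock: 11.75
eef_pos: [551.1, -130.5, 123.4]
tool_rot: [3.138, 0.004, 1.863]
force: [0.9, -0.8, 9.5]
grip_width: 0.147
grip_force: 62.2
clock: 12.05
eef_pos: [550.1, -130.0, 124.8]
tool_rot: [3.141, 0.001, 1.863]
force: [3.5, -2.3, 0.8]
grip_width: 0.148
grip_force: 61.3
```

```bash
python3 -m handwheel '[{"fingers":255,"dp":[0,0,-0.002],"turn":0},{"fingers":255,"dp":[0,0,0],"turn":0}]'; python3 -m handwheel '[{"fingers":110,"dp":[0,0,0],"turn":0},{"fingers":110,"dp":[0,0,0],"turn":0},{"fingers":110,"dp":[0,0,0],"turn":0},{"fingers":110,"dp":[0,0,0],"turn":0},{"fingers":110,"dp":[0,0,-0.02],"turn":0},{"fingers":110,"dp":[0,0,-0.03],"turn":0},{"fingers":110,"dp":[0,0,-0.03],"turn":0},{"fingers":110,"dp":[0,0,-0.03],"turn":0},{"fingers":110,"dp":[0,0,-0.03],"turn":0},{"fingers":110,"dp":[0,0,0],"turn":0}]'
python3 - <<'E'
from h import *
s=cam("side")
cv2.imwrite("pics/end.png",cv2.resize(s["img"][175:315,290:420],None,fx=4,fy=4,interpolation=2)[:,:,::-1])
E
```

```text
clock: 12.25
eef_pos: [549.8, -129.8, 124.9]
tool_rot: [-3.141, -0.0, 1.863]
force: [5.5, -3.0, -4.7]
grip_width: 0.145
grip_force: 60.4
clock: 13.25
eef_pos: [551.2, -130.1, 273.2]
tool_rot: [3.134, 0.006, 1.863]
force: [1.0, -0.3, 1.1]
grip_width: 0.569
grip_force: 0.0
```

View pics/end.png

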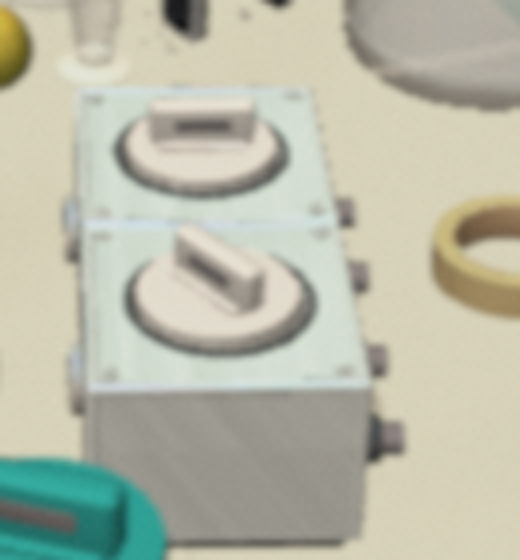

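The near cap (crop (220,295)) now sits as low as its neighbour. It resisted an upward pull at z 124.9, which fits the caught height, so I'm handing it in.

```bash
python3 -c "
from plant import robot
print(robot.sign_off())"
```

```text
the job is handed in; nothing more can be done
None
```

I handed the job in: the cartridge dropped into its slots, was pressed down and turned clockwise to the stop, and now looks level with its neighbour after I let go; the sign-off returned no verdict.

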